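# Push the boxed cell home in its storage lane

### The arm

A 6-joint arm with a two-finger parallel gripper is mounted at the origin on the work surface; the furniture and walls round the work are solid. World frame = base frame: x ahead of the robot, y to its left, z up, the work surface at z = 0. Lengths are in m, angles in rad, forces in N, time in s.
With the tool pointing down it reaches from about 0.3 to 0.75 m from the base axis. Payload 8.5 kg.
Tool frame: the origin (TCP) lies on the centre line of the jaws, within the pads' length; the fingertips stand 22 mm ahead of it and the grasp point (between the pads) lies 3 mm ahead of it (manip.tcp_to_tips is the z of the fingertips in the tool frame, in m); z points along the fingers, y is the line along which they close (so a half turn about z gives the same grasp; the last joint's range is limited). The gripper opens to 85 mm and grips with 20 to 120 N. Pads are 22 mm wide; open, the fingers measure 114 mm over their backs; the gripper's body (76 mm by 85 mm) begins 54 mm behind the grasp point. The pads swing forward as they close: fully open they stand 13 mm farther back than shut.
Start: joints at [1.108, 0.381, 1.297, -0, 1.464, -0.215], TCP at [0.135, 0.533, 0.253] pointing down, gripper open.
Joint ranges: [-3.11, 3.11], [-0.89, 2.33], [0.22, 2.48], [-1.42, 4.56], [0.17, 2.85], [-2.88, 2.88]. Speed limits (rad/s): [2.39, 2.39, 3.14, 3.14, 3.14, 3.14].

### API

Orientations are given as a 3x3 rotation matrix whose columns are the frame's x, y, z axes.
In Python, from plant import manip gives the robot as it stands.
- The arm moves only by the tool servo_tool, never from a script. Its argument "commands" is a list of rows, each an object of numbers: "tx", "ty", "tz": the shift along the tool's x, y, z normalised to -1 to 1, where 1 is 0.04 m; "wx", "wy", "wz": the turn, a rotation vector about the tool's x, y, z normalised to -1 to 1, where 1 is 6 degrees; "claw": the gripper's target within -1 to 1 (fully open at 1, half-way at 0, shut at -1). In form: [{"tx": .., "ty": .., "tz": .., "wx": .., "wy": .., "wz": .., "claw": ..}, ...]. A call has 1 to 20 rows; each row shifts and turns the commanded pose from where the row before left it, along the tool's axes as they then stand; what a row does not reach is not made up. A row lasts 1/12 s, in which the tool goes at most 41.7 mm and 7.16 degrees, less where a joint would pass 70% of its speed; a pose out of reach is approached as far as the arm can. A call with a number of a shift or a turn outside -1 to 1 is refused whole. A call with a gripper value outside its range is refused whole. The fingers move at their own pace and stop on an object; "grip_force" is the grip in N (left out, the last holds). Time passes only in rows, so rows that do not move let the fingers close. It gives the time, the measured TCP pose, the force, the opening and the grip force at its end, in the units of the state.
- manip.get_state(): the state, without advancing time (a new reading comes with each control period).
- manip.snapshot(name): name is "side" or "top" or "wrist"; returns the picture (400x640x3 uint8, blue, green, red); there is no depth.
- manip.camera_params(name): a dict with "fovy" (degrees; the focal length in pixels is half the picture's height over the tangent of half this angle, whatever the lens; pixels are square), "cx", "cy" (the principal point, pixels), "dist_coeffs" ([k1, k2, p1, p2, k3] as OpenCV has them; the pictures are not rectified), "world_to_cam" (4x4, takes a point from world to camera coordinates); the wrist camera has in their place "hand_eye" (4x4, takes a point from camera to tool coordinates, whose origin is the TCP and whose axes are the flange's). Camera axes: x right, y down, z forward; pixel columns grow to the right and rows downward; lengths in m; the calibration is good to about 2 mm. A picture is of the moment at which its call begins: read the wrist's pose just before it. camera_params takes no time and is no camera call.
- manip.finish_job(): hands the job in; it is judged then, once.
The state is a dict: "clock": time; "joints": joint angles; "joint_vel": joint speeds; "joint_efforts": joint torques, N m; "tool_pos": TCP position; "ee_rot": TCP orientation; "wrist_force": force on the tool from outside, world axes, zero at the start; "moment": the same for the moment, N m; "gripper_width": opening from 0.0 (shut) to 1.0 (fully open); "gripper_force": force on a finger pad.
Only numpy, scipy, OpenCV 4.12 (cv2) and the standard library are available. Lean on these libraries where they do the work, as an engineer would, in place of code of your own. Each camera call takes 0.05 s, during which the arm holds its last target. There are 200 camera calls.

### The job

Push the orange boxed cell across the white board with your fingertips, in at the open yellow-tipped mouth of the storage lane and on down between the two blue rails until it is fully home at the black rubber stop, standing upright. Never touch either rail, with the box or with the hand. Only push the box, gently: never grip, lift or topple it; leave the other loose things where they stand, and take the hand away at the end.

Things in the scene. Friction and masses are not known exactly. Their poses are not given: they have to be found in the camera images.
- cell_box: orange cardboard box, a loose cuboid: 46 mm along its x, 78 mm along its y, 82 mm tall, 0.2 to 0.43 kg. Origin: centre of its underside. Stands in front of the lane's mouth: centre 100 to 125 mm outside it and up to 50 mm to either side of the centre line, long (y) axis within 0.35 rad of the lane's. Pushed with fingertips 30 to 45 mm above the board it slides without tipping
- lane: storage lane, fixed: two rails and a stop bar with a black rubber face across the far end. Origin: on the board, mid-mouth, between the yellow rail tips. +y runs down the lane to the stop (the robot's left, within 0.25 rad), x across, z up. Floor: the board. Inside 72 mm wide (x = -36 to 36 mm); rails y = 0 to 138 mm; rubber face at y = 140 mm, 44 mm high. Box at home: centre x = 0, y = 101 mm
- board: the fixed white board under the lane and the box, 335 mm (x) by 410 mm (y), 16 mm thick: its top, on which the lane, the box, the jar and the coil stand, is 16 mm above the bench. Origin: centre of its underside
- left_rail: the lane's rail on its -x side (the robot's side), fixed: blue, 8 mm thick, 22 mm high, inner face at x = -36 mm of the lane's frame, yellow tip at the mouth; outside it a flat screwed flange 3 mm high reaches to x = -62 mm. Origin and axes: the lane's
- right_rail: the lane's rail on its +x side (away from the robot), fixed: blue, 8 mm thick, 22 mm high, inner face at x = +36 mm of the lane's frame, yellow tip at the mouth; outside it a flat screwed flange 3 mm high reaches to x = +62 mm. Origin and axes: the lane's
- specimen_jar: bystander, loose: small violet jar with a white cap, 48 mm across, 57 mm tall; stands on the board beyond the lane, centre 100 to 110 mm from its centre line. Origin: centre of its underside. Not to be disturbed
- beaker: bystander, loose: small clear glass beaker, 56 mm across, 70 mm tall; stands on the bench beyond the board. Origin: centre of its underside. Not to be disturbed
- cooling_coil: bystander, loose: steel wire coil, 52 mm across, 46 mm tall; stands on the board on the robot's side of the lane, centre 95 to 100 mm from the centre line. Origin: centre of its underside. Not to be disturbed
- tape_roll: bystander, loose: flat red roll of tape, 90 mm across, 19 mm high. Origin: centre of its underside. Not to be disturbed
- buffer_bottle: bystander, loose: white bottle with a yellow cap, 60 mm across, 118 mm tall. Origin: centre of its underside. Not to be disturbed
- stopper: bystander, loose: red-brown rubber stopper, 36 mm across, 26 mm tall. Origin: centre of its underside. Not to be disturbed
There are look-alikes about, which are no part of the job. Of the things that look like the cell_box, the middle-sized one is meant.

How it is judged:
At the end, for the whole second after the job is handed in: the box stands upright (within 0.05 rad) on the board between the rails, at rest, its leading end touching the rubber stop or less than 8 mm short of it (y of cell_box in the frame of lane between 0.093 and 0.105 m and x of cell_box in the frame of lane between -0.014 and 0.014 m and angle between cell_box's own z axis and vertical below 0.05 rad and height (world z) of cell_box below 0.02 m and linear speed of cell_box below 0.01 m/s).
It fails at once if the left rail is touched, by the box or by the robot (contact force between left_rail and anything else above 0.3 N).
It fails at once if the right rail is touched, by the box or by the robot (contact force between right_rail and anything else above 0.3 N).
It fails at once if the box is lifted (12 mm) or tipped (0.3 rad) (height (world z) of cell_box above 0.028 m or angle between cell_box's own z axis and vertical above 0.3 rad).
It fails at once if the box is gripped or pressed hard by the fingers (35 N) (contact force between the fingers and cell_box above 35 N).
It fails at once if another loose thing is moved more than 20 mm (distance of any of specimen_jar, beaker, cooling_coil, tape_roll, buffer_bottle, stopper from where it was at the start of the episode above 0.02 m).
It also fails if it takes over 51 s, if anything falls off the work surface, if the arm or the gripper's body presses on something with over 40 N, if the wrist force passes 120 N, or if a joint passes its speed limit or range.

## Working session

There is one attempt and no reset: what is moved stays moved. The work goes in short steps, Python scripts to look and compute and a tool call to move; the robot and the scene stay as the last step left them, time stands still between calls to the robot, and variables do not carry over. Pictures are saved under pics/ and viewed, at most 12 in all, crops included, and the job is handed in when it is done.

Besides the shell and the picture viewer there is one more tool, called by a JSON object that holds its "method" and its "body". servo_tool: Moves the arm, as the interface text tells. Its arguments: {"type":"object","properties":{"commands":{"type":"array"},"grip_force":{"type":"number"}},"required":["commands"]}

```bash
mkdir -p pics
cat > h.py <<'E'
from plant import manip
import numpy as np, cv2
def K(p,h=400):
    f=h/2/np.tan(np.radians(p["fovy"])/2); return np.array([[f,0,p["cx"]],[0,f,p["cy"]],[0,0,1.]])
def w2c(n):
    p=manip.camera_params(n)
    if n!="wrist": return np.array(p["world_to_cam"])
    s=manip.get_state(); T=np.eye(4); T[:3,:3]=s["ee_rot"]; T[:3,3]=s["tool_pos"]
    return np.linalg.inv(T@np.array(p["hand_eye"]))
def ray(n,uv,z,T=None):
    p=manip.camera_params(n); T=w2c(n) if T is None else T
    q=cv2.undistortPoints(np.array(uv,float).reshape(-1,1,2),K(p),np.array(p["dist_coeffs"],float)).reshape(-1,2)
    C=np.linalg.inv(T); o=C[:3,3]; d=np.c_[q,np.ones(len(q))]@C[:3,:3].T
    return o+d*((z-o[2])/d[:,2])[:,None]
def proj(n,P,T=None):
    p=manip.camera_params(n); T=w2c(n) if T is None else T
    return cv2.projectPoints(np.array(P,float).reshape(-1,1,3),cv2.Rodrigues(T[:3,:3])[0],T[:3,3],K(p),np.array(p["dist_coeffs"],float))[0].reshape(-1,2)
E
python3 - <<'E'
from h import *
for n in("top","side"):
    im=manip.snapshot(n); cv2.imwrite(f"pics/{n}0.png",im); C=np.linalg.inv(w2c(n)); print(n,C[:3,3].round(3),C[:3,2].round(2))
s=manip.get_state();print(s["clock"],s["tool_pos"],np.round(s["ee_rot"],3),manip.tcp_to_tips)
E
```

```text
top [ 0.479 -0.105  1.423] [ 0.06 -0.01 -1.  ]
side [ 0.062 -0.83   0.553] [ 0.5   0.71 -0.5 ]
0.1 [0.13478933 0.5330016  0.25277439] [[-0.969  0.245 -0.001]
 [ 0.245  0.969 -0.001]
 [ 0.    -0.001 -1.   ]] 0.022
```

View pics/top0.png

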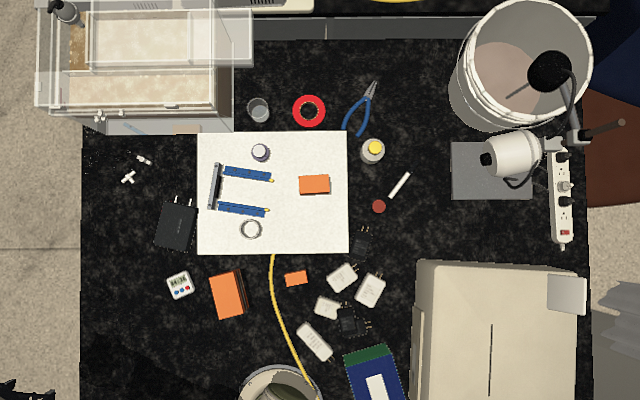

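View pics/side0.png

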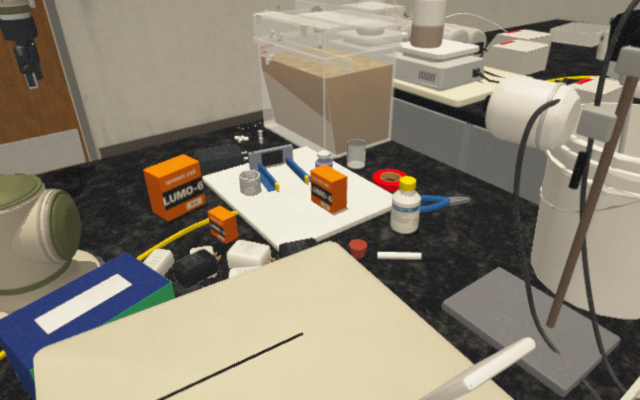

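Orange boxes in the top view: a large one at (227,295), a small one at (296,279), and a middle-sized one at (314,184) on the board in front of the lane's mouth. The middle-sized one fits the description. I'll confirm it in an enlarged crop.

Run:
```python
from h import *
im=cv2.imread("pics/top0.png")[125:260,190:355]
cv2.imwrite("pics/crop0.png",cv2.resize(im,None,fx=4.4,fy=4.4,interpolation=cv2.INTER_CUBIC))
```

```text
(no output)
```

View pics/crop0.png

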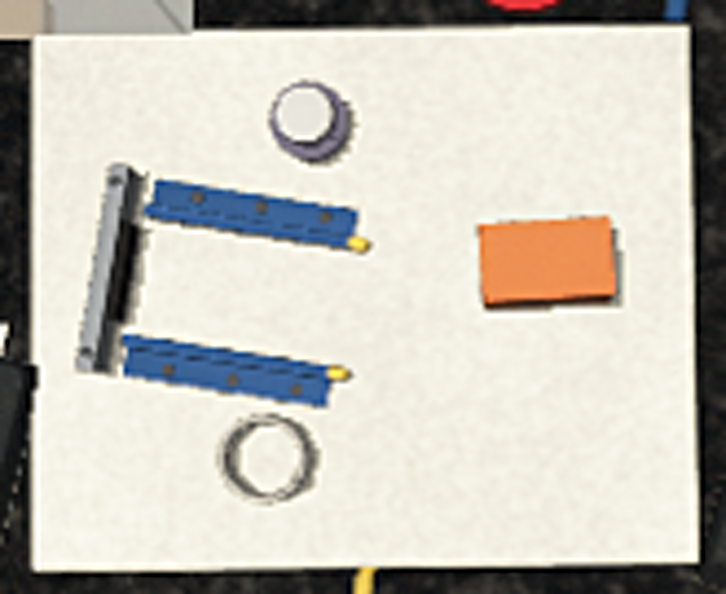

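The crop confirms it. The box-top corners are at crop (478,227), (609,217), (614,296), (485,303), the yellow tip ends at (370,245) and (350,374), and the flange outer edges run (158,180)-(357,209) and (125,374)-(326,405).

```bash
cat >> h.py <<'E'
def lane2w(L,P): # L=(x,y,psi): lane origin, psi = yaw of lane x axis
    c,s=np.cos(L[2]),np.sin(L[2]); P=np.atleast_2d(np.array(P,float)); return np.c_[L[0]+c*P[:,0]-s*P[:,1],L[1]+s*P[:,0]+c*P[:,1]]
def w2lane(L,P):
    c,s=np.cos(L[2]),np.sin(L[2]); P=np.atleast_2d(P)[:,:2]-np.array(L[:2]); return np.c_[c*P[:,0]+s*P[:,1],-s*P[:,0]+c*P[:,1]]
E
python3 - <<'E'
from h import *
from scipy.optimize import least_squares
f=lambda a: (np.array(a,float)+.5)/4.4-.5+[190,125]
tips=ray("top",f([(370,245),(350,374)]),.038)
fl=ray("top",f([(357,209),(158,180),(326,405),(125,374)]),.019)
box=ray("top",f([(478,227),(609,217),(614,296),(485,303)]),.098)
print(tips.round(4),fl.round(4),box.round(4),sep="\n")
for a,b in((0,1),(2,3)):
    d=fl[b]-fl[a]; print(np.hypot(*d[:2]),np.arctan2(-d[0],d[1]))
d=tips[0]-tips[1];print("tips sep",np.hypot(*d[:2]),np.arctan2(d[1],d[0]))
def res(L):
    t=w2lane(L,tips)-[[40,0],[-40,0]]*np.array(.001); q=w2lane(L,fl)[:,0]-[.062,.062,-.062,-.062]
    return np.r_[t.ravel(),q]
r=least_squares(res,[*tips.mean(0)[:2],.1]); L=r.x; print("L",L,(r.fun*1000).round(1))
e=np.diff(np.r_[box,box[:1]],axis=0); print(np.hypot(*e.T[:2]),"box yaw",[np.arctan2(-v[0],v[1]) for v in(-e[0],e[2])])
print("box lane",w2lane(L,box.mean(0)),box.mean(0))
j=ray("top",f([(305,113),(270,458)]),[.073,.062][0]); print("jar,coil lane",w2lane(L,j))
E
```

```text
[[0.617  0.0021 0.038 ]
 [0.5388 0.0149 0.038 ]]
[[0.6413 0.0114 0.019 ]
 [0.6609 0.1341 0.019 ]
 [0.5208 0.0314 0.019 ]
 [0.5414 0.1547 0.019 ]]
[[ 0.6208 -0.0654  0.098 ]
 [ 0.6256 -0.1416  0.098 ]
 [ 0.5795 -0.1438  0.098 ]
 [ 0.5764 -0.0689  0.098 ]]
0.12421759199111593 -0.15851028387098354
0.12498753953077447 -0.1657135310329352
tips sep 0.0792717089888068 -0.16159622648861197
L [ 0.5783963   0.0084281  -0.16594566] [-0.8  0.2 -0.1 -0.2 -0.4 -1.4  1.4  1.4]
[0.07639631 0.04616457 0.07496449 0.04448902] box yaw [np.float64(0.06376098986035938), np.float64(0.04140052535426989)]
box lane [[ 0.04060342 -0.10813879]] [ 0.60057902 -0.10493223  0.098     ]
jar,coil lane [[ 0.10806999  0.04749568]
 [-0.09715758  0.03536831]]
```

Run:
```python
from h import *
L=[.5784,.0084,-.1635]
s=manip.get_state(); p=np.array(s["tool_pos"]); print("tcp lane",w2lane(L,p),p[2])
print("A",lane2w(L,[.105,-.108]),"B",lane2w(L,[0,-.18]))
R=np.array(s["ee_rot"]); print("tool y yaw",np.arctan2(-R[0,1],R[1,1]))
b=ray("top",[(375,147),(309,111),(379,206),(258,110)],.118);print("bottle(cap top) lane",w2lane(L,b[:1]),"others",w2lane(L,ray("top",[(309,111),(379,206)],.02)))
```

```text
tcp lane [[-0.52308523  0.44539769]] 0.2527743896704479
A [[ 0.66442025 -0.11525079]] B [[ 0.54910095 -0.16919945]]
tool y yaw -0.24779231859404008
bottle(cap top) lane [[ 0.15438967 -0.24755577]] others [[ 0.24296386 -0.06405452]
 [ 0.01448004 -0.29017721]]
```

{"method": "servo_tool", "body": {"commands": [{"wz": -0.8, "claw": 0}, {"tx": -0.65, "ty": -0.58, "claw": 0}, {"tx": -0.65, "ty": -0.58, "claw": 0}, {"tx": -0.65, "ty": -0.58, "claw": 0}, {"tx": -0.65, "ty": -0.58, "claw": 0}, {"tx": -0.65, "ty": -0.58, "claw": 0}, {"tx": -0.65, "ty": -0.58, "claw": 0}, {"tx": -0.65, "ty": -0.58, "claw": 0}, {"tx": -0.65, "ty": -0.58, "claw": 0}, {"tx": -0.65, "ty": -0.58, "claw": 0}, {"tx": -0.65, "ty": -0.58, "claw": 0}, {"tx": -0.65, "ty": -0.58, "claw": 0}, {"tx": -0.65, "ty": -0.58, "claw": 0}, {"tx": -0.65, "ty": -0.58, "claw": 0}, {"tx": -0.65, "ty": -0.58, "claw": 0}, {"tx": -0.65, "ty": -0.58, "claw": 0}, {"tx": -0.65, "ty": -0.58, "claw": 0}, {"tx": -0.65, "ty": -0.58, "claw": 0}, {"tx": -0.65, "ty": -0.58, "claw": 0}, {"tx": -0.65, "ty": -0.58, "claw": 0}]}}

```text
invalid input
```

{"method": "servo_tool", "body": {"commands": [{"tx": -0.65, "ty": -0.58, "claw": 0}, {"tx": -0.65, "ty": -0.58, "claw": 0}, {"tx": -0.65, "ty": -0.58, "claw": 0}, {"tx": -0.65, "ty": -0.58, "claw": 0}, {"tx": -0.4, "ty": -0.3, "claw": 0}, {"claw": 0}, {"claw": 0}]}}

```text
invalid input
```

```bash
cat >> h.py <<'E'
L=[.5784,.0084,-.1635]
def st():
    s=manip.get_state(); R=np.array(s["ee_rot"]); p=np.array(s["tool_pos"])
    print("t",s["clock"],"lane",w2lane(L,p).round(4),"z",p[2].round(4),"x-ax angle rel lane",(np.arctan2(R[1,0],R[0,0])-L[2]).round(3),"zax",R[:,2].round(3),"F",np.round(s["wrist_force"],1),"w",s["gripper_width"])
E
python3 -c "
from h import *
st()"
```

```text
t 0.1 lane [[-0.5231  0.4454]] z 0.2528 x-ax angle rel lane 3.057 zax [-0.001 -0.001 -1.   ] F [-0.8 -0.8 -0.2] w 1.0010326878828717
```

{"method": "servo_tool", "body": {"commands": [{"tx": 0, "ty": 0, "tz": 0, "wx": 0, "wy": 0, "wz": -0.8, "claw": 0}]}}

```text
clock: 0.18
tool_pos: [0.1348, 0.533, 0.2529]
ee_rot: [[-0.987, 0.164, -0.0], [0.164, 0.987, -0.001], [0.0, -0.001, -1.0]]
wrist_force: [1.0, -0.9, -1.1]
gripper_width: 0.882
gripper_force: 0.0
```

Every key is required in each row.

{"method": "servo_tool", "body": {"commands": [{"tx": -0.65, "ty": -0.58, "tz": 0, "wx": 0, "wy": 0, "wz": 0, "claw": 0}, {"tx": -0.65, "ty": -0.58, "tz": 0, "wx": 0, "wy": 0, "wz": 0, "claw": 0}, {"tx": -0.65, "ty": -0.58, "tz": 0, "wx": 0, "wy": 0, "wz": 0, "claw": 0}, {"tx": -0.65, "ty": -0.58, "tz": 0, "wx": 0, "wy": 0, "wz": 0, "claw": 0}, {"tx": -0.65, "ty": -0.58, "tz": 0, "wx": 0, "wy": 0, "wz": 0, "claw": 0}, {"tx": -0.65, "ty": -0.58, "tz": 0, "wx": 0, "wy": 0, "wz": 0, "claw": 0}, {"tx": -0.65, "ty": -0.58, "tz": 0, "wx": 0, "wy": 0, "wz": 0, "claw": 0}, {"tx": -0.65, "ty": -0.58, "tz": 0, "wx": 0, "wy": 0, "wz": 0, "claw": 0}, {"tx": -0.65, "ty": -0.58, "tz": 0, "wx": 0, "wy": 0, "wz": 0, "claw": 0}, {"tx": -0.65, "ty": -0.58, "tz": 0, "wx": 0, "wy": 0, "wz": 0, "claw": 0}, {"tx": -0.65, "ty": -0.58, "tz": 0, "wx": 0, "wy": 0, "wz": 0, "claw": 0}, {"tx": -0.65, "ty": -0.58, "tz": 0, "wx": 0, "wy": 0, "wz": 0, "claw": 0}]}}

```text
clock: 1.18
tool_pos: [0.3979, 0.206, 0.2532]
ee_rot: [[-0.987, 0.163, -0.0], [0.163, 0.987, -0.0], [0.0, -0.0, -1.0]]
wrist_force: [0.7, 0.7, -0.3]
gripper_width: 0.5
gripper_force: 0.0
```

{"method": "servo_tool", "body": {"commands": [{"tx": -0.65, "ty": -0.58, "tz": 0, "wx": 0, "wy": 0, "wz": 0, "claw": 0}, {"tx": -0.65, "ty": -0.58, "tz": 0, "wx": 0, "wy": 0, "wz": 0, "claw": 0}, {"tx": -0.65, "ty": -0.58, "tz": 0, "wx": 0, "wy": 0, "wz": 0, "claw": 0}, {"tx": -0.65, "ty": -0.58, "tz": 0, "wx": 0, "wy": 0, "wz": 0, "claw": 0}, {"tx": -0.65, "ty": -0.58, "tz": 0, "wx": 0, "wy": 0, "wz": 0, "claw": 0}, {"tx": -0.65, "ty": -0.58, "tz": 0, "wx": 0, "wy": 0, "wz": 0, "claw": 0}, {"tx": -0.65, "ty": -0.58, "tz": 0, "wx": 0, "wy": 0, "wz": 0, "claw": 0}, {"tx": -0.65, "ty": -0.58, "tz": 0, "wx": 0, "wy": 0, "wz": 0, "claw": 0}, {"tx": -0.65, "ty": -0.58, "tz": 0, "wx": 0, "wy": 0, "wz": 0, "claw": 0}, {"tx": -0.65, "ty": -0.58, "tz": 0, "wx": 0, "wy": 0, "wz": 0, "claw": 0}, {"tx": -0.65, "ty": -0.58, "tz": 0, "wx": 0, "wy": 0, "wz": 0, "claw": 0}, {"tx": -0.4, "ty": -0.2, "tz": 0, "wx": 0, "wy": 0, "wz": 0, "claw": 0}, {"tx": 0, "ty": 0, "tz": 0, "wx": 0, "wy": 0, "wz": 0, "claw": 0}]}}

```text
clock: 2.27
tool_pos: [0.6538, -0.1043, 0.2514]
ee_rot: [[-0.986, 0.166, -0.001], [0.166, 0.986, 0.0], [0.001, -0.0, -1.0]]
wrist_force: [-0.6, -0.3, -0.1]
gripper_width: 0.499
gripper_force: 0.0
```

```bash
python3 -c "
from h import *
st()"
```

```text
t 2.2667 lane [[ 0.0928 -0.099 ]] z 0.2514 x-ax angle rel lane 3.138 zax [-0.001  0.    -1.   ] F [-0.6 -0.3 -0.1] w 0.4989608856300324
```

{"method": "servo_tool", "body": {"commands": [{"tx": -0.3, "ty": -0.22, "tz": 0.5, "wx": 0, "wy": 0, "wz": 0, "claw": 0}, {"tx": 0, "ty": 0, "tz": 0.8, "wx": 0, "wy": 0, "wz": 0, "claw": 0}, {"tx": 0, "ty": 0, "tz": 0.8, "wx": 0, "wy": 0, "wz": 0, "claw": 0}, {"tx": 0, "ty": 0, "tz": 0.8, "wx": 0, "wy": 0, "wz": 0, "claw": 0}, {"tx": 0, "ty": 0, "tz": 0.8, "wx": 0, "wy": 0, "wz": 0, "claw": 0}, {"tx": 0, "ty": 0, "tz": 0.6, "wx": 0, "wy": 0, "wz": 0, "claw": 0}, {"tx": 0, "ty": 0, "tz": 0, "wx": 0, "wy": 0, "wz": 0, "claw": 0}, {"tx": 0, "ty": 0, "tz": 0, "wx": 0, "wy": 0, "wz": 0, "claw": 0}]}}

```text
clock: 2.93
tool_pos: [0.6622, -0.1115, 0.0809]
ee_rot: [[-0.987, 0.163, -0.002], [0.163, 0.987, 0.001], [0.002, 0.0, -1.0]]
wrist_force: [0.4, 0.2, 0.8]
gripper_width: 0.501
gripper_force: 0.0
```

Run:
```python
from h import *
st()
im=manip.snapshot("side")[80:260,230:470]; a=cv2.resize(im,None,fx=2.5,fy=2.5,interpolation=cv2.INTER_CUBIC)
cv2.imwrite("pics/s1.png",a)
p=np.array(manip.get_state()["tool_pos"]);
for dz in(.0,.022,.035): print(dz,((proj("side",[p-[0,0,dz]])-[230,80])*2.5).round())
```

```text
t 2.9333 lane [[ 0.1022 -0.1047]] z 0.0809 x-ax angle rel lane 3.141 zax [-0.002  0.001 -1.   ] F [0.4 0.2 0.8] w 0.5009837520464028
0.0 [[303. 231.]]
0.022 [[303. 252.]]
0.035 [[303. 264.]]
```

View pics/s1.png

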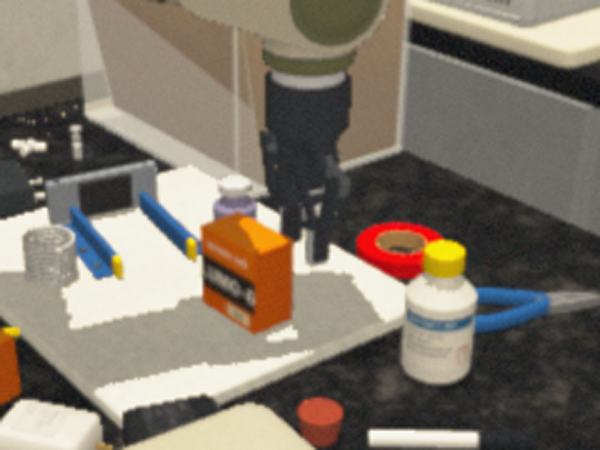

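The hand is beyond the box with the near fingertip at (317,262), about 20 mm ahead of the TCP, so the tips are 45 mm above the board. I'll lower it slightly and push sideways.

{"method": "servo_tool", "body": {"commands": [{"tx": 0.1, "ty": -0.1, "tz": 0.18, "wx": 0, "wy": 0, "wz": 0, "claw": 0}, {"tx": 0.1, "ty": 0, "tz": 0, "wx": 0, "wy": 0, "wz": 0, "claw": 0}, {"tx": 0.1, "ty": 0, "tz": 0, "wx": 0, "wy": 0, "wz": 0, "claw": 0}, {"tx": 0.07, "ty": 0, "tz": 0, "wx": 0, "wy": 0, "wz": 0, "claw": 0}, {"tx": 0.07, "ty": 0, "tz": 0, "wx": 0, "wy": 0, "wz": 0, "claw": 0}, {"tx": 0.07, "ty": 0, "tz": 0, "wx": 0, "wy": 0, "wz": 0, "claw": 0}, {"tx": 0.07, "ty": 0, "tz": 0, "wx": 0, "wy": 0, "wz": 0, "claw": 0}, {"tx": 0.07, "ty": 0, "tz": 0, "wx": 0, "wy": 0, "wz": 0, "claw": 0}, {"tx": 0.07, "ty": 0, "tz": 0, "wx": 0, "wy": 0, "wz": 0, "claw": 0}, {"tx": 0.07, "ty": 0, "tz": 0, "wx": 0, "wy": 0, "wz": 0, "claw": 0}, {"tx": 0.07, "ty": 0, "tz": 0, "wx": 0, "wy": 0, "wz": 0, "claw": 0}, {"tx": 0.07, "ty": 0, "tz": 0, "wx": 0, "wy": 0, "wz": 0, "claw": 0}, {"tx": 0.07, "ty": 0, "tz": 0, "wx": 0, "wy": 0, "wz": 0, "claw": 0}, {"tx": 0.07, "ty": 0, "tz": 0, "wx": 0, "wy": 0, "wz": 0, "claw": 0}]}}

```text
clock: 4.15
tool_pos: [0.6194, -0.109, 0.074]
ee_rot: [[-0.987, 0.163, -0.0], [0.163, 0.987, 0.0], [0.0, -0.0, -1.0]]
wrist_force: [1.1, -0.5, -0.4]
gripper_width: 0.498
gripper_force: 0.9
```

{"method": "servo_tool", "body": {"commands": [{"tx": 0.07, "ty": 0, "tz": 0, "wx": 0, "wy": 0, "wz": 0, "claw": 0}, {"tx": 0.07, "ty": 0, "tz": 0, "wx": 0, "wy": 0, "wz": 0, "claw": 0}, {"tx": 0.07, "ty": 0, "tz": 0, "wx": 0, "wy": 0, "wz": 0, "claw": 0}, {"tx": 0.07, "ty": 0, "tz": 0, "wx": 0, "wy": 0, "wz": 0, "claw": 0}, {"tx": 0.07, "ty": 0, "tz": 0, "wx": 0, "wy": 0, "wz": 0, "claw": 0}, {"tx": 0.07, "ty": 0, "tz": 0, "wx": 0, "wy": 0, "wz": 0, "claw": 0}, {"tx": 0, "ty": 0, "tz": 0, "wx": 0, "wy": 0, "wz": 0, "claw": 0}, {"tx": 0, "ty": 0, "tz": 0, "wx": 0, "wy": 0, "wz": 0, "claw": 0}]}}

```text
clock: 4.82
tool_pos: [0.6028, -0.1061, 0.0739]
ee_rot: [[-0.987, 0.163, -0.001], [0.163, 0.987, 0.0], [0.001, 0.0, -1.0]]
wrist_force: [1.9, -0.5, 1.6]
gripper_width: 0.504
gripper_force: 1.3
```

Run:
```python
from h import *
st()
im=manip.snapshot("top")[125:260,190:355]
cv2.imwrite("pics/t2.png",cv2.resize(im,None,fx=4.4,fy=4.4,interpolation=cv2.INTER_CUBIC))
```

```text
t 4.8167 lane [[ 0.0427 -0.109 ]] z 0.0739 x-ax angle rel lane 3.141 zax [-0.001  0.    -1.   ] F [ 1.9 -0.5  1.6] w 0.5044645122498995
```

View pics/t2.png

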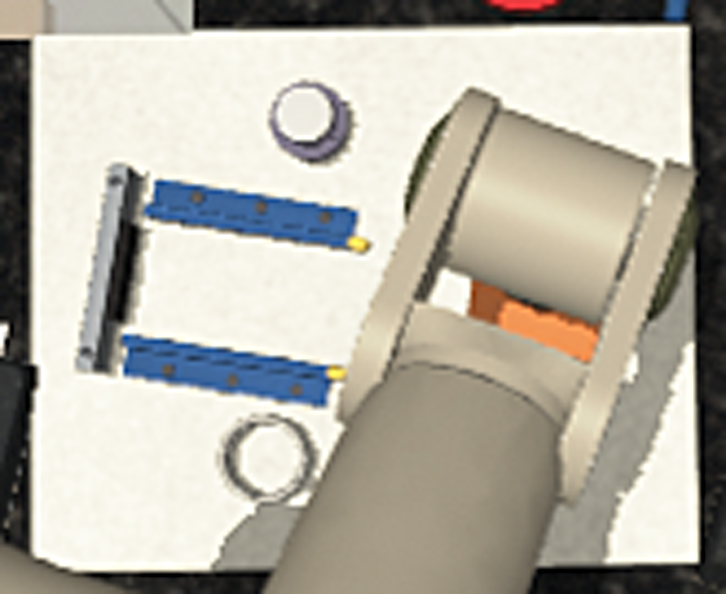

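The arm hides most of the box: only a strip of orange shows at about (545,325), now lying parallel to the lane. I'll finish the last 7 mm, then retreat, lift and swing behind the box.

{"method": "servo_tool", "body": {"commands": [{"tx": 0.06, "ty": 0, "tz": 0, "wx": 0, "wy": 0, "wz": 0, "claw": 0}, {"tx": 0.06, "ty": 0, "tz": 0, "wx": 0, "wy": 0, "wz": 0, "claw": 0}, {"tx": 0.06, "ty": 0, "tz": 0, "wx": 0, "wy": 0, "wz": 0, "claw": 0}, {"tx": 0, "ty": 0, "tz": 0, "wx": 0, "wy": 0, "wz": 0, "claw": 0}, {"tx": 0, "ty": 0, "tz": 0, "wx": 0, "wy": 0, "wz": 0, "claw": 0}, {"tx": -0.2, "ty": 0, "tz": 0, "wx": 0, "wy": 0, "wz": 0, "claw": 0}, {"tx": -0.5, "ty": 0, "tz": 0, "wx": 0, "wy": 0, "wz": 0, "claw": 0}, {"tx": 0, "ty": 0, "tz": -0.8, "wx": 0, "wy": 0, "wz": 0, "claw": 0}, {"tx": 0, "ty": 0, "tz": -0.8, "wx": 0, "wy": 0, "wz": 0, "claw": 0}, {"tx": 0, "ty": 0, "tz": -0.8, "wx": 0, "wy": 0, "wz": 0, "claw": 0}, {"tx": 0, "ty": 0, "tz": -0.8, "wx": 0, "wy": 0, "wz": 0, "claw": -0.6}, {"tx": 0, "ty": 0, "tz": -0.8, "wx": 0, "wy": 0, "wz": 0, "claw": -0.6}, {"tx": 0.5, "ty": -0.8, "tz": 0, "wx": 0, "wy": 0, "wz": 0, "claw": -0.6}, {"tx": 0.5, "ty": -0.8, "tz": 0, "wx": 0, "wy": 0, "wz": 0, "claw": -0.6}, {"tx": 0.5, "ty": -0.8, "tz": 0, "wx": 0, "wy": 0, "wz": 0, "claw": -0.6}]}}

```text
clock: 6.12
tool_pos: [0.5477, -0.1949, 0.234]
ee_rot: [[-0.987, 0.162, -0.002], [0.162, 0.987, 0.001], [0.002, 0.0, -1.0]]
wrist_force: [0.9, 0.1, 0.6]
gripper_width: 0.205
gripper_force: 0.0
```

{"method": "servo_tool", "body": {"commands": [{"tx": 0, "ty": 0, "tz": 0, "wx": 0, "wy": 0, "wz": 1, "claw": -0.6}, {"tx": 0, "ty": 0, "tz": 0, "wx": 0, "wy": 0, "wz": 1, "claw": -0.6}, {"tx": 0, "ty": 0, "tz": 0, "wx": 0, "wy": 0, "wz": 1, "claw": -0.6}, {"tx": 0, "ty": 0, "tz": 0, "wx": 0, "wy": 0, "wz": 1, "claw": -0.6}, {"tx": 0, "ty": 0, "tz": 0, "wx": 0, "wy": 0, "wz": 1, "claw": -0.6}, {"tx": 0, "ty": 0, "tz": 0, "wx": 0, "wy": 0, "wz": 1, "claw": -0.6}, {"tx": 0, "ty": 0, "tz": 0, "wx": 0, "wy": 0, "wz": 1, "claw": -0.6}, {"tx": 0, "ty": 0, "tz": 0, "wx": 0, "wy": 0, "wz": 1, "claw": -0.6}, {"tx": 0, "ty": 0, "tz": 0, "wx": 0, "wy": 0, "wz": 1, "claw": -0.6}, {"tx": 0, "ty": 0, "tz": 0, "wx": 0, "wy": 0, "wz": 1, "claw": -0.6}, {"tx": 0, "ty": 0, "tz": 0, "wx": 0, "wy": 0, "wz": 1, "claw": -0.6}, {"tx": 0, "ty": 0, "tz": 0, "wx": 0, "wy": 0, "wz": 1, "claw": -0.6}, {"tx": 0, "ty": 0, "tz": 0, "wx": 0, "wy": 0, "wz": 1, "claw": -0.6}, {"tx": 0, "ty": 0, "tz": 0, "wx": 0, "wy": 0, "wz": 1, "claw": -0.6}, {"tx": 0, "ty": 0, "tz": 0, "wx": 0, "wy": 0, "wz": 1, "claw": -0.6}, {"tx": 0, "ty": 0, "tz": 0, "wx": 0, "wy": 0, "wz": 0, "claw": -0.6}, {"tx": 0, "ty": 0, "tz": 0, "wx": 0, "wy": 0, "wz": 0, "claw": -0.6}]}}

```text
clock: 7.53
tool_pos: [0.5487, -0.1945, 0.2337]
ee_rot: [[0.16, 0.987, -0.002], [0.987, -0.16, 0.001], [0.001, -0.002, -1.0]]
wrist_force: [0.0, -0.2, -0.0]
gripper_width: 0.195
gripper_force: 0.0
```

Run:
```python
from h import *
st(); print(np.round(manip.get_state()["joints"],2))
T=w2c("wrist"); np.save("T3.npy",T)
im=manip.snapshot("wrist"); cv2.imwrite("pics/w3.png",im)
```

```text
t 7.5333 lane [[ 0.0037 -0.205 ]] z 0.2337 x-ax angle rel lane 1.573 zax [-0.002  0.001 -1.   ] F [ 0.  -0.2 -0. ] w 0.1952407574231681
[-0.54  0.45  1.24 -0.    1.45 -0.38]
```

View pics/w3.png

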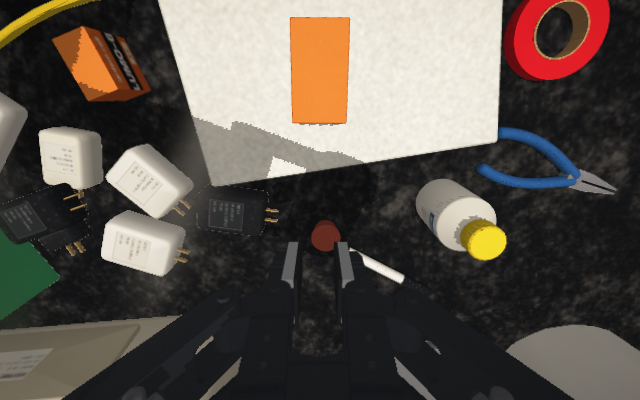

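The wrist view shows the box top with corners (290,17), (349,17), (347,123), (293,123), nearly aligned with the tool.

Run:
```python
from h import *
b=w2lane(L,ray("wrist",[(290,17),(349,17),(347.5,123),(292.5,123)],.098,np.load("T3.npy")))
print(b.round(4),b.mean(0)); f=(b[0]+b[1]-b[2]-b[3])/2; print("len",np.hypot(*f),"yaw",np.arctan2(-f[0],f[1]))
```

```text
[[-0.0175 -0.0667]
 [ 0.0269 -0.0666]
 [ 0.0285 -0.144 ]
 [-0.0176 -0.144 ]] [ 0.00507634 -0.1053299 ]
len 0.07734759218111395 yaw 0.00981393228846828
```

{"method": "servo_tool", "body": {"commands": [{"tx": 0, "ty": 0, "tz": 0.8, "wx": 0, "wy": 0, "wz": 0, "claw": -0.6}, {"tx": 0, "ty": 0, "tz": 0.8, "wx": 0, "wy": 0, "wz": 0, "claw": -0.6}, {"tx": 0, "ty": 0, "tz": 0.8, "wx": 0, "wy": 0, "wz": 0, "claw": -0.6}, {"tx": 0, "ty": 0, "tz": 0.8, "wx": 0, "wy": 0, "wz": 0, "claw": -0.6}, {"tx": 0, "ty": 0, "tz": 0.75, "wx": 0, "wy": 0, "wz": 0, "claw": -0.6}, {"tx": 0.2, "ty": 0, "tz": 0, "wx": 0, "wy": 0, "wz": 0, "claw": -0.6}, {"tx": 0.2, "ty": 0, "tz": 0, "wx": 0, "wy": 0, "wz": 0, "claw": -0.6}, {"tx": 0.2, "ty": 0, "tz": 0, "wx": 0, "wy": 0, "wz": 0, "claw": -0.6}, {"tx": 0.2, "ty": 0, "tz": 0, "wx": 0, "wy": 0, "wz": 0, "claw": -0.6}, {"tx": 0.08, "ty": 0, "tz": 0, "wx": 0, "wy": 0, "wz": 0, "claw": -0.6}, {"tx": 0.08, "ty": 0, "tz": 0, "wx": 0, "wy": 0, "wz": 0, "claw": -0.6}, {"tx": 0.08, "ty": 0, "tz": 0, "wx": 0, "wy": 0, "wz": 0, "claw": -0.6}, {"tx": 0.08, "ty": 0, "tz": 0, "wx": 0, "wy": 0, "wz": 0, "claw": -0.6}, {"tx": 0.08, "ty": 0, "tz": 0, "wx": 0, "wy": 0, "wz": 0, "claw": -0.6}, {"tx": 0.08, "ty": 0, "tz": 0, "wx": 0, "wy": 0, "wz": 0, "claw": -0.6}, {"tx": 0.08, "ty": 0, "tz": 0, "wx": 0, "wy": 0, "wz": 0, "claw": -0.6}, {"tx": 0.08, "ty": 0, "tz": 0, "wx": 0, "wy": 0, "wz": 0, "claw": -0.6}, {"tx": 0.08, "ty": 0, "tz": 0, "wx": 0, "wy": 0, "wz": 0, "claw": -0.6}]}}

```text
clock: 9.08
tool_pos: [0.5589, -0.1347, 0.0763]
ee_rot: [[0.164, 0.987, 0.0], [0.987, -0.164, -0.001], [-0.001, 0.0, -1.0]]
wrist_force: [-0.5, -3.3, 2.7]
gripper_width: 0.199
gripper_force: 0.3
```

{"method": "servo_tool", "body": {"commands": [{"tx": 0.08, "ty": -0.005, "tz": 0, "wx": 0, "wy": 0, "wz": 0, "claw": -0.6}, {"tx": 0.08, "ty": -0.005, "tz": 0, "wx": 0, "wy": 0, "wz": 0, "claw": -0.6}, {"tx": 0.08, "ty": -0.005, "tz": 0, "wx": 0, "wy": 0, "wz": 0, "claw": -0.6}, {"tx": 0.08, "ty": -0.005, "tz": 0, "wx": 0, "wy": 0, "wz": 0, "claw": -0.6}, {"tx": 0.08, "ty": -0.005, "tz": 0, "wx": 0, "wy": 0, "wz": 0, "claw": -0.6}, {"tx": 0.08, "ty": -0.005, "tz": 0, "wx": 0, "wy": 0, "wz": 0, "claw": -0.6}, {"tx": 0.08, "ty": -0.005, "tz": 0, "wx": 0, "wy": 0, "wz": 0, "claw": -0.6}, {"tx": 0.08, "ty": -0.005, "tz": 0, "wx": 0, "wy": 0, "wz": 0, "claw": -0.6}, {"tx": 0.08, "ty": -0.005, "tz": 0, "wx": 0, "wy": 0, "wz": 0, "claw": -0.6}, {"tx": 0.08, "ty": -0.005, "tz": 0, "wx": 0, "wy": 0, "wz": 0, "claw": -0.6}]}}

```text
clock: 9.92
tool_pos: [0.562, -0.1024, 0.0761]
ee_rot: [[0.163, 0.987, -0.0], [0.987, -0.163, -0.0], [-0.0, -0.0, -1.0]]
wrist_force: [0.5, -3.7, 2.7]
gripper_width: 0.201
gripper_force: 0.2
```

Run:
```python
from h import *
st(); T=w2c("wrist"); np.save("T4.npy",T)
cv2.imwrite("pics/w4.png",manip.snapshot("wrist"))
```

```text
t 9.9167 lane [[ 0.0019 -0.112 ]] z 0.0761 x-ax angle rel lane 1.57 zax [-0. -0. -1.] F [ 0.5 -3.7  2.7] w 0.2013470385205193
```

View pics/w4.png

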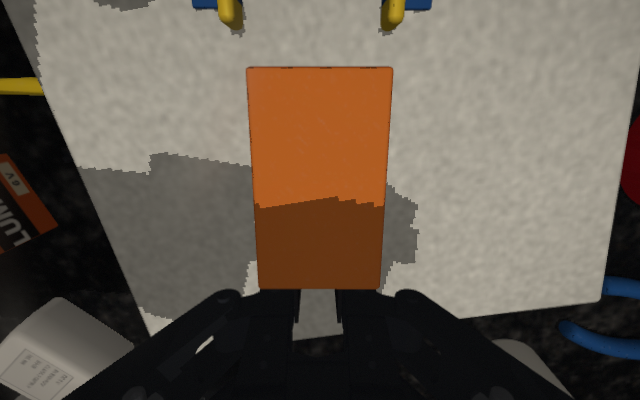

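The box's front top edge runs (247,67)-(393,67) and its rear edge (259,289)-(381,289), flush on both fingers. The yellow tips are at about (231,24) and (392,24).

Run:
```python
from h import *
T=np.load("T4.npy")
b=w2lane(L,ray("wrist",[(247,67),(393,67),(381,289),(259,289)],.098,T)); f=(b[0]+b[1]-b[2]-b[3])/2
print(b.round(4),b.mean(0).round(4),"yaw",np.arctan2(-f[0],f[1]))
t=w2lane(L,ray("wrist",[(231,24),(392,24)],.038,T)); print(t.round(4),"mid",t.mean(0))
```

```text
[[-0.0196 -0.0212]
 [ 0.0247 -0.0213]
 [ 0.0264 -0.1008]
 [-0.0211 -0.1007]] [ 0.0026 -0.061 ] yaw 0.0017359178276230949
[[-0.0386  0.0021]
 [ 0.0367  0.0021]] mid [-0.00092567  0.00211763]
```

{"method": "servo_tool", "body": {"commands": [{"tx": 0.08, "ty": -0.005, "tz": 0, "wx": 0, "wy": 0, "wz": 0, "claw": -0.6}, {"tx": 0.08, "ty": -0.005, "tz": 0, "wx": 0, "wy": 0, "wz": 0, "claw": -0.6}, {"tx": 0.08, "ty": -0.005, "tz": 0, "wx": 0, "wy": 0, "wz": 0, "claw": -0.6}, {"tx": 0.08, "ty": -0.005, "tz": 0, "wx": 0, "wy": 0, "wz": 0, "claw": -0.6}, {"tx": 0.08, "ty": -0.005, "tz": 0, "wx": 0, "wy": 0, "wz": 0, "claw": -0.6}, {"tx": 0.08, "ty": -0.005, "tz": 0, "wx": 0, "wy": 0, "wz": 0, "claw": -0.6}, {"tx": 0.08, "ty": -0.005, "tz": 0, "wx": 0, "wy": 0, "wz": 0, "claw": -0.6}, {"tx": 0.08, "ty": -0.005, "tz": 0, "wx": 0, "wy": 0, "wz": 0, "claw": -0.6}, {"tx": 0.08, "ty": -0.005, "tz": 0, "wx": 0, "wy": 0, "wz": 0, "claw": -0.6}, {"tx": 0.08, "ty": -0.005, "tz": 0, "wx": 0, "wy": 0, "wz": 0, "claw": -0.6}, {"tx": 0.08, "ty": -0.005, "tz": 0, "wx": 0, "wy": 0, "wz": 0, "claw": -0.6}, {"tx": 0.08, "ty": -0.005, "tz": 0, "wx": 0, "wy": 0, "wz": 0, "claw": -0.6}, {"tx": 0.08, "ty": -0.005, "tz": 0, "wx": 0, "wy": 0, "wz": 0, "claw": -0.6}, {"tx": 0.08, "ty": -0.005, "tz": 0, "wx": 0, "wy": 0, "wz": 0, "claw": -0.6}, {"tx": 0.08, "ty": -0.005, "tz": 0, "wx": 0, "wy": 0, "wz": 0, "claw": -0.6}, {"tx": 0.08, "ty": 0, "tz": 0, "wx": 0, "wy": 0, "wz": 0, "claw": -0.6}, {"tx": 0.08, "ty": 0, "tz": 0, "wx": 0, "wy": 0, "wz": 0, "claw": -0.6}, {"tx": 0.08, "ty": 0, "tz": 0, "wx": 0, "wy": 0, "wz": 0, "claw": -0.6}, {"tx": 0.08, "ty": 0, "tz": 0, "wx": 0, "wy": 0, "wz": 0, "claw": -0.6}, {"tx": 0.08, "ty": 0, "tz": 0, "wx": 0, "wy": 0, "wz": 0, "claw": -0.6}]}}

```text
clock: 11.63
tool_pos: [0.5695, -0.0387, 0.0761]
ee_rot: [[0.163, 0.987, -0.0], [0.987, -0.163, 0.0], [0.0, -0.0, -1.0]]
wrist_force: [-0.6, -3.2, 0.7]
gripper_width: 0.2
gripper_force: 0.7
```

Run:
```python
from h import *
st(); T=w2c("wrist"); np.save("T5.npy",T)
cv2.imwrite("pics/w5.png",manip.snapshot("wrist"))
```

```text
t 11.6333 lane [[-0.0011 -0.048 ]] z 0.0761 x-ax angle rel lane 1.57 zax [-0.  0. -1.] F [-0.6 -3.2  0.7] w 0.20013039334156446
```

View pics/w5.png

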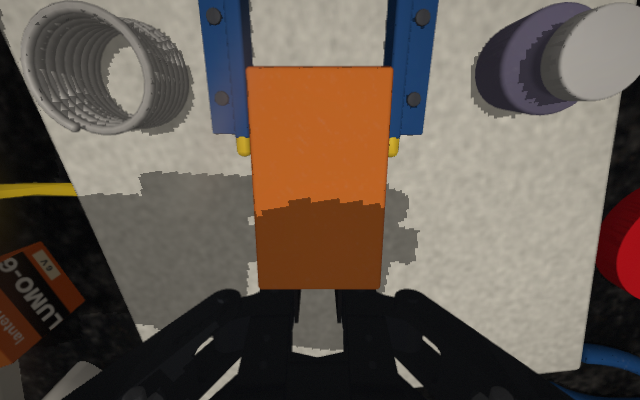

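The box is well centred between the rails: box edges at 247 and 393 (mid 320), tip outer edges at 237 and 399 (mid 318). I'll continue.

{"method": "servo_tool", "body": {"commands": [{"tx": 0.08, "ty": 0, "tz": 0, "wx": 0, "wy": 0, "wz": 0, "claw": -0.6}, {"tx": 0.08, "ty": 0, "tz": 0, "wx": 0, "wy": 0, "wz": 0, "claw": -0.6}, {"tx": 0.08, "ty": 0, "tz": 0, "wx": 0, "wy": 0, "wz": 0, "claw": -0.6}, {"tx": 0.08, "ty": 0, "tz": 0, "wx": 0, "wy": 0, "wz": 0, "claw": -0.6}, {"tx": 0.08, "ty": 0, "tz": 0, "wx": 0, "wy": 0, "wz": 0, "claw": -0.6}, {"tx": 0.08, "ty": 0, "tz": 0, "wx": 0, "wy": 0, "wz": 0, "claw": -0.6}, {"tx": 0.08, "ty": 0, "tz": 0, "wx": 0, "wy": 0, "wz": 0, "claw": -0.6}, {"tx": 0.08, "ty": 0, "tz": 0, "wx": 0, "wy": 0, "wz": 0, "claw": -0.6}, {"tx": 0.08, "ty": 0, "tz": 0, "wx": 0, "wy": 0, "wz": 0, "claw": -0.6}, {"tx": 0.08, "ty": 0, "tz": 0, "wx": 0, "wy": 0, "wz": 0, "claw": -0.6}, {"tx": 0.08, "ty": 0, "tz": 0, "wx": 0, "wy": 0, "wz": 0, "claw": -0.6}, {"tx": 0.08, "ty": 0, "tz": 0, "wx": 0, "wy": 0, "wz": 0, "claw": -0.6}, {"tx": 0.08, "ty": 0, "tz": 0, "wx": 0, "wy": 0, "wz": 0, "claw": -0.6}, {"tx": 0.08, "ty": 0, "tz": 0, "wx": 0, "wy": 0, "wz": 0, "claw": -0.6}]}}

```text
clock: 12.85
tool_pos: [0.5768, 0.0054, 0.0761]
ee_rot: [[0.163, 0.987, -0.0], [0.987, -0.163, -0.0], [-0.0, -0.0, -1.0]]
wrist_force: [-0.1, -3.1, 0.8]
gripper_width: 0.198
gripper_force: 0.7
```

{"method": "servo_tool", "body": {"commands": [{"tx": 0.08, "ty": 0, "tz": 0, "wx": 0, "wy": 0, "wz": 0, "claw": -0.6}, {"tx": 0.08, "ty": 0, "tz": 0, "wx": 0, "wy": 0, "wz": 0, "claw": -0.6}, {"tx": 0.08, "ty": 0, "tz": 0, "wx": 0, "wy": 0, "wz": 0, "claw": -0.6}, {"tx": 0.08, "ty": 0, "tz": 0, "wx": 0, "wy": 0, "wz": 0, "claw": -0.6}, {"tx": 0.08, "ty": 0, "tz": 0, "wx": 0, "wy": 0, "wz": 0, "claw": -0.6}, {"tx": 0.08, "ty": 0, "tz": 0, "wx": 0, "wy": 0, "wz": 0, "claw": -0.6}, {"tx": 0.08, "ty": 0, "tz": 0, "wx": 0, "wy": 0, "wz": 0, "claw": -0.6}, {"tx": 0.08, "ty": 0, "tz": 0, "wx": 0, "wy": 0, "wz": 0, "claw": -0.6}, {"tx": 0.08, "ty": 0, "tz": 0, "wx": 0, "wy": 0, "wz": 0, "claw": -0.6}, {"tx": 0.08, "ty": 0, "tz": 0, "wx": 0, "wy": 0, "wz": 0, "claw": -0.6}, {"tx": 0.08, "ty": 0, "tz": 0, "wx": 0, "wy": 0, "wz": 0, "claw": -0.6}, {"tx": 0.05, "ty": 0, "tz": 0, "wx": 0, "wy": 0, "wz": 0, "claw": -0.6}, {"tx": 0.05, "ty": 0, "tz": 0, "wx": 0, "wy": 0, "wz": 0, "claw": -0.6}, {"tx": 0, "ty": 0, "tz": 0, "wx": 0, "wy": 0, "wz": 0, "claw": -0.6}, {"tx": 0, "ty": 0, "tz": 0, "wx": 0, "wy": 0, "wz": 0, "claw": -0.6}]}}

```text
clock: 14.1
tool_pos: [0.5831, 0.0441, 0.076]
ee_rot: [[0.163, 0.987, -0.0], [0.987, -0.163, 0.0], [0.0, -0.0, -1.0]]
wrist_force: [-0.8, -1.3, -1.2]
gripper_width: 0.194
gripper_force: 0.0
```

Run:
```python
from h import *
st(); T=w2c("wrist"); np.save("T6.npy",T)
cv2.imwrite("pics/w6.png",manip.snapshot("wrist"))
```

```text
t 14.1 lane [[-0.0011  0.036 ]] z 0.076 x-ax angle rel lane 1.57 zax [-0.  0. -1.] F [-0.8 -1.3 -1.2] w 0.19436320929039003
```

View pics/w6.png

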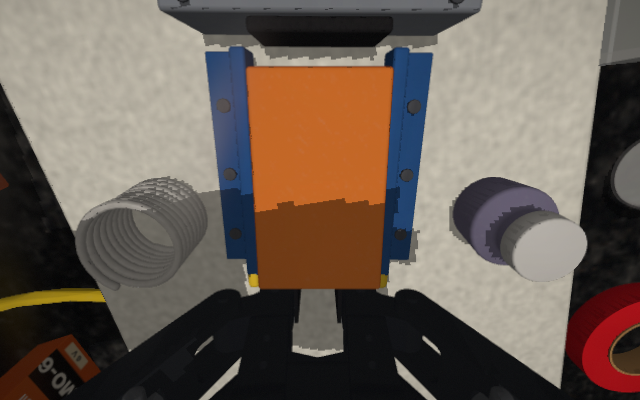

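The box is deep in the lane and centred, with the stop still slightly ahead (rubber foot at about row 45, box front edge at row 67). About 15 mm remains.

{"method": "servo_tool", "body": {"commands": [{"tx": 0.05, "ty": 0, "tz": 0, "wx": 0, "wy": 0, "wz": 0, "claw": -0.6}, {"tx": 0.05, "ty": 0, "tz": 0, "wx": 0, "wy": 0, "wz": 0, "claw": -0.6}, {"tx": 0.05, "ty": 0, "tz": 0, "wx": 0, "wy": 0, "wz": 0, "claw": -0.6}, {"tx": 0.05, "ty": 0, "tz": 0, "wx": 0, "wy": 0, "wz": 0, "claw": -0.6}, {"tx": 0.05, "ty": 0, "tz": 0, "wx": 0, "wy": 0, "wz": 0, "claw": -0.6}, {"tx": 0.05, "ty": 0, "tz": 0, "wx": 0, "wy": 0, "wz": 0, "claw": -0.6}]}}

```text
clock: 14.65
tool_pos: [0.5852, 0.0559, 0.0761]
ee_rot: [[0.163, 0.987, 0.0], [0.987, -0.163, -0.0], [-0.0, 0.0, -1.0]]
wrist_force: [-0.4, -2.4, -0.2]
gripper_width: 0.198
gripper_force: 0.7
```

{"method": "servo_tool", "body": {"commands": [{"tx": 0.025, "ty": 0, "tz": 0, "wx": 0, "wy": 0, "wz": 0, "claw": -0.6}, {"tx": 0, "ty": 0, "tz": 0, "wx": 0, "wy": 0, "wz": 0, "claw": -0.6}]}}

```text
clock: 14.82
tool_pos: [0.5853, 0.057, 0.0761]
ee_rot: [[0.163, 0.987, 0.0], [0.987, -0.163, 0.0], [0.0, -0.0, -1.0]]
wrist_force: [-0.1, -1.5, -2.1]
gripper_width: 0.198
gripper_force: 0.2
```

```bash
python3 -c "
from h import *
st()"
```

```text
t 14.8167 lane [[-0.0011  0.0491]] z 0.0761 x-ax angle rel lane 1.571 zax [ 0.  0. -1.] F [-0.1 -1.5 -2.1] w 0.1982719348260637
```

Small steps now until the force shows contact with the stop.

{"method": "servo_tool", "body": {"commands": [{"tx": 0.025, "ty": 0, "tz": 0, "wx": 0, "wy": 0, "wz": 0, "claw": -0.6}, {"tx": 0.025, "ty": 0, "tz": 0, "wx": 0, "wy": 0, "wz": 0, "claw": -0.6}]}}

```text
clock: 14.98
tool_pos: [0.5857, 0.0586, 0.0761]
ee_rot: [[0.163, 0.987, -0.0], [0.987, -0.163, -0.0], [-0.0, -0.0, -1.0]]
wrist_force: [-0.4, -3.6, 0.5]
gripper_width: 0.2
gripper_force: 0.7
```

{"method": "servo_tool", "body": {"commands": [{"tx": 0.02, "ty": 0, "tz": 0, "wx": 0, "wy": 0, "wz": 0, "claw": -0.6}]}}

```text
clock: 15.07
tool_pos: [0.5858, 0.0594, 0.0761]
ee_rot: [[0.163, 0.987, -0.0], [0.987, -0.163, -0.0], [-0.0, -0.0, -1.0]]
wrist_force: [0.2, -3.1, 0.5]
gripper_width: 0.198
gripper_force: 0.7
```

{"method": "servo_tool", "body": {"commands": [{"tx": 0.025, "ty": 0, "tz": 0, "wx": 0, "wy": 0, "wz": 0, "claw": -0.6}]}}

```text
clock: 15.15
tool_pos: [0.586, 0.0604, 0.0761]
ee_rot: [[0.163, 0.987, -0.0], [0.987, -0.163, -0.0], [-0.0, -0.0, -1.0]]
wrist_force: [-1.1, -2.6, 0.9]
gripper_width: 0.201
gripper_force: 0.7
```

{"method": "servo_tool", "body": {"commands": [{"tx": 0.015, "ty": 0, "tz": 0, "wx": 0, "wy": 0, "wz": 0, "claw": -0.6}]}}

```text
clock: 15.23
tool_pos: [0.5861, 0.0611, 0.0761]
ee_rot: [[0.163, 0.987, 0.0], [0.987, -0.163, -0.0], [0.0, 0.0, -1.0]]
wrist_force: [-0.8, -3.0, 1.2]
gripper_width: 0.198
gripper_force: 0.7
```

Run:
```python
from h import *
st(); T=w2c("wrist"); np.save("T7.npy",T)
im=manip.snapshot("wrist"); cv2.imwrite("pics/w7.png",cv2.resize(im[0:133,220:420],None,fx=4,fy=4,interpolation=cv2.INTER_CUBIC))
```

```text
t 15.2333 lane [[-0.001   0.0532]] z 0.0761 x-ax angle rel lane 1.57 zax [ 0. -0. -1.] F [-0.8 -3.   1.2] w 0.19777659578842072
```

View pics/w7.png

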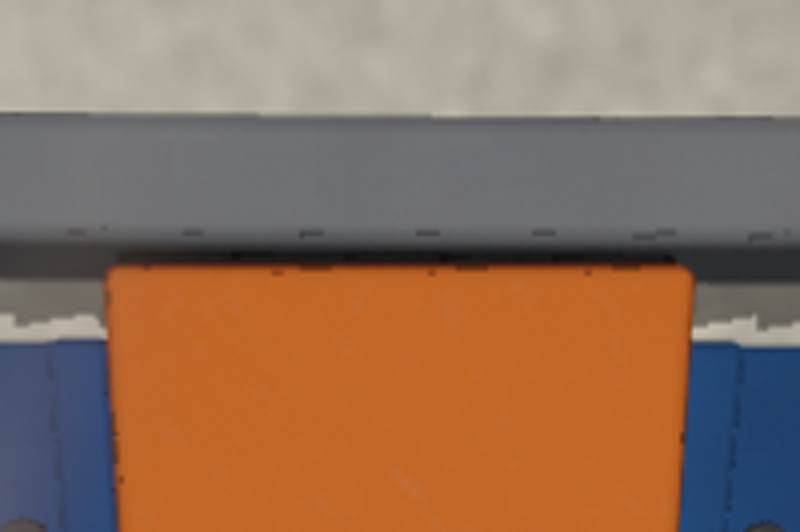

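The box front edge is at row 66 and the stop's top front edge at about row 61, square to each other.

Run:
```python
from h import *
T=np.load("T7.npy")
print(w2lane(L,ray("wrist",[(320,66)],.098,T)),w2lane(L,ray("wrist",[(320,60.5),(320,64)],.060,T)),w2lane(L,ray("wrist",[(240,85.5),(400,86)],.038,T)))
```

```text
[[-0.00032653  0.14427333]] [[1.86827567e-06 1.49648653e-01]
 [4.35553983e-06 1.48314781e-01]] [[-0.03960333  0.14055263]
 [ 0.04005729  0.14022667]]
```

{"method": "servo_tool", "body": {"commands": [{"tx": 0.025, "ty": 0, "tz": 0, "wx": 0, "wy": 0, "wz": 0, "claw": -0.6}]}}

```text
clock: 15.37
tool_pos: [0.5862, 0.0619, 0.0761]
ee_rot: [[0.163, 0.987, -0.0], [0.987, -0.163, -0.0], [-0.0, -0.0, -1.0]]
wrist_force: [-0.3, -3.0, 0.8]
gripper_width: 0.199
gripper_force: 0.8
```

{"method": "servo_tool", "body": {"commands": [{"tx": 0.02, "ty": 0, "tz": 0, "wx": 0, "wy": 0, "wz": 0, "claw": -0.6}]}}

```text
clock: 15.45
tool_pos: [0.5862, 0.0622, 0.0762]
ee_rot: [[0.163, 0.987, -0.0], [0.987, -0.163, -0.001], [-0.002, -0.0, -1.0]]
wrist_force: [-2.8, -10.4, 3.2]
gripper_width: 0.2
gripper_force: 2.3
```

The force jumped to 10 N, so the box is against the stop. I'll back off, lift away and check.

{"method": "servo_tool", "body": {"commands": [{"tx": -0.1, "ty": 0, "tz": 0, "wx": 0, "wy": 0, "wz": 0, "claw": -0.6}, {"tx": -0.3, "ty": 0, "tz": 0, "wx": 0, "wy": 0, "wz": 0, "claw": -0.6}, {"tx": -0.6, "ty": 0, "tz": 0, "wx": 0, "wy": 0, "wz": 0, "claw": -0.6}, {"tx": -0.4, "ty": 0, "tz": -0.8, "wx": 0, "wy": 0, "wz": 0, "claw": -0.6}, {"tx": -0.4, "ty": 0, "tz": -0.8, "wx": 0, "wy": 0, "wz": 0, "claw": -0.6}, {"tx": -0.4, "ty": 0, "tz": -0.8, "wx": 0, "wy": 0, "wz": 0, "claw": -0.6}, {"tx": -0.6, "ty": 0, "tz": -0.8, "wx": 0, "wy": 0, "wz": 0, "claw": -0.6}, {"tx": -0.6, "ty": 0, "tz": 0, "wx": 0, "wy": 0, "wz": 0, "claw": -0.6}, {"tx": 0, "ty": 0, "tz": 0, "wx": 0, "wy": 0, "wz": 0, "claw": -0.6}, {"tx": 0, "ty": 0, "tz": 0, "wx": 0, "wy": 0, "wz": 0, "claw": -0.6}]}}

```text
clock: 16.28
tool_pos: [0.5637, -0.0724, 0.204]
ee_rot: [[0.165, 0.986, 0.0], [0.986, -0.165, 0.001], [0.001, 0.0, -1.0]]
wrist_force: [0.3, 0.1, 0.2]
gripper_width: 0.203
gripper_force: 0.0
```

Run:
```python
from h import *
st()
cv2.imwrite("pics/w8.png",manip.snapshot("wrist"))
```

```text
t 16.2833 lane [[-0.0013 -0.0822]] z 0.204 x-ax angle rel lane 1.568 zax [ 0.     0.001 -1.   ] F [0.3 0.1 0.2] w 0.20250167839012942
```

View pics/w8.png

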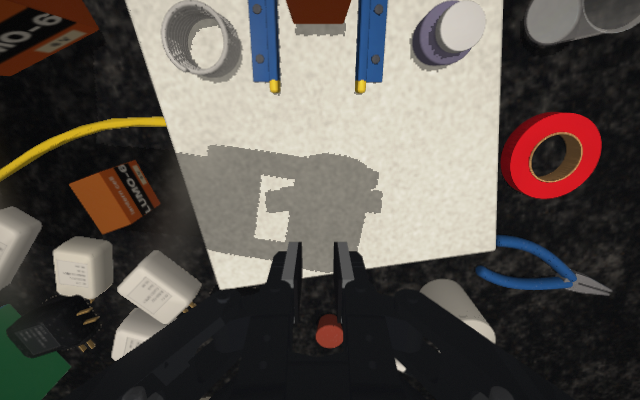

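The box stands upright and centred between the rails, with its rear foot at about (319,24). Jar, coil, tape roll, bottle and stopper look undisturbed, and the hand is clear. I'm handing in.

```bash
python3 -c "
from plant import manip
print(manip.finish_job())"
```

```text
the job is handed in; nothing more can be done
None
```

The orange cell box was pushed home against the rubber stop, upright and centred between the rails, with no sign of rail contact and the hand withdrawn; the job was handed in at about 16 s, but no verdict came back.

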